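# Make room for the red-lidded spice tin in the row

### The arm

A 6-joint arm with a two-finger parallel gripper is mounted at the origin on the work surface. World frame = base frame: x ahead of the robot, y to its left, z up, the work surface at z = 0. Lengths are in m, angles in rad, forces in N, time in s.
With the tool pointing down it reaches from about 0.35 to 0.725 m from the base axis. Payload 4.3 kg.
Tool frame: the origin (TCP) lies at the very end of the fingers, on their centre line; the grasp point (between the pads) lies 19 mm behind it; x points along the fingers, z is the direction in which the jaws open and shut, and the axes are right-handed (so a half turn about x gives the same grasp; the last joint's range is limited). The gripper opens to 85 mm and grips with 20 to 120 N. Pads are 22 mm wide; open, the fingers measure 114 mm over their backs; the gripper's body (76 mm by 85 mm) begins 54 mm behind the grasp point. The pads swing forward as they close: fully open they stand 13 mm farther back than shut.
Start: joints at [1.19, 0.377, 0.081, 1.274, 0, 1.46], TCP at [0.154, 0.554, 0.231] pointing down, gripper open.
Joint ranges: [-2.72, 2.72], [-0.84, 1.66], [-1.02, 1.22], [-1.77, 2.12], [-1.37, 1.28], [-3.14, 3.14]. Speed limits (rad/s): [2.57, 2.57, 3.14, 3.14, 3.14, 3.14].

### API

Orientations are given as a unit quaternion [x, y, z, w].
In Python, from cell import move_to, move_linear, set_joints, release, grab, sleep, inverse_kinematics, sense, get_image, MotionError, job_done, silhouettes gives the robot as it stands. Calls block until the motion is done:
- move_to(position, orientation): joint-space move of the TCP to a pose.
- move_linear(position, frame=None, vel=0.15, until_force=None): straight line of the TCP; frame=None keeps the orientation; vel is the mean speed in m/s. With until_force (N) it stops when the force on the tool has changed by that much, and returns True; else False.
- set_joints(angles): joint-space move.
- release() and grab(f_grip=None): open the fingers fully, or close them until they stop; f_grip is the grip in N (None keeps the last).
- sleep(seconds).
- inverse_kinematics(position, orientation): joint angles nearest the present ones, or None.
- sense(): the state.
- get_image(name): name is "scene" or "top"; returns a dict with "frame" (384x512x3 uint8, red, green, blue), "range_z" (384x512 float32, m along the optical axis (not along the pixel's ray), 0 where there is no reading), "fx", "fy", "cx", "cy" (pixels), "rvec" (rotation vector, rad) and "tvec" (3), from world to camera coordinates, as OpenCV has them. Camera axes: x right, y down, z forward; pixel columns grow to the right and rows downward; lengths in m; the calibration is good to about 2 mm. A picture is of the moment at which its call begins.
A pose or a line that the arm cannot do raises MotionError and nothing moves.
- job_done(): hands the job in, once; it reports no verdict.
Trained networks look in the newest picture that a camera, given by its name, has taken for a name from the list of things; names that differ only in an ending like _2 or _b are one class to them, and where a whole thing is asked for, a point or a joint stands for the part that bears it (a point fixed in the world has none). Each returns a list of dicts, best first, with "confidence" (0 to 1); they miss things now and then, are a little off and sometimes report something else, mostly with a low value. They report only what shows in the picture. A call takes as long as a camera call. They do not tell look-alikes from the thing itself.
- silhouettes(query, camera): "pixels" (384x512 bool, what is visible of it) and "box" ([left, top, right, bottom] in pixels, round what is visible of it).
The state is a dict: "time": time; "joint_pos": joint angles; "dq": joint speeds; "joint_efforts": joint torques, N m; "tool_pos": TCP position; "tcp_rot": TCP orientation; "ft_force": force on the tool from outside, world axes, zero at the start; "wrist_torque": the same for the moment, N m; "width": finger opening in m.
Only numpy, scipy, OpenCV 4.12 (cv2) and the standard library are available. Lean on these libraries where they do the work, as an engineer would, in place of code of your own. Each camera call takes 0.05 s, during which the arm holds its last target. There are 200 camera calls.

### The job

Put the red-lidded spice tin away in the row on the dark steel tray, between the blue-lidded tin and the white-lidded tin. The row is packed tight, so slide the neighbours apart along the tray to open a gap, without lifting the blue or white tin up off it. Finish with all three standing upright on the tray floor, the red one square to the row, and no space beside the red tin wide enough for another tin.

Things in the scene. Friction and masses are not known exactly. Their poses are not given: they have to be found in the camera images.
- red_tin_mid (a point): The spice tin to put away: square aluminium tin 50 x 50 mm, 72 mm tall with its 14 mm red lid, about 180 g. Point: its centre, 36 mm above its underside; z up, x and y square to its sides. Starts upright on the bench between robot and tray, turned up to 25 degrees, with a yellow-lidded and a green-lidded tin of the same shape at least 130 mm away.
- blue_tin_mid (a point): Spice tin at one end of the row (either end): square aluminium tin 50 x 50 mm, 72 mm tall with its 14 mm blue lid, about 180 g. Point: its centre, 36 mm above its underside; z up, x and y square to its sides. Starts on the tray, square to it, touching the white tin or within 1 mm of it.
- white_tin_mid (a point): Middle spice tin of the three in the row: square aluminium tin 50 x 50 mm, 72 mm tall with its 14 mm white lid, about 180 g. Point: its centre, 36 mm above its underside; z up, x and y square to its sides. Starts on the tray, the blue tin on one side and a black-lidded tin of the same shape on the other (pushed along if white is slid that way).
- tray: Low dark steel tray, fixed: outside 338 mm along its y (the row runs along y) by 82 mm along x, inside 330 x 74 mm; floor 3 mm thick, rim 11 mm above the bench. Origin: centre of its underside, on the bench; z up. The row starts near its middle, on the centre line, with at least 75 mm of bare floor beyond each end.
Not all that is in view belongs to the job. Leave any pink or purple look-alike of the part that bears white_tin_mid alone. Leave any pink look-alike of the part that bears blue_tin_mid alone.

How it is judged:
At the end, for the whole second after the job is handed in: Red tin between blue and white: its centre within 112 mm of each of theirs, theirs over 98 mm apart; all three upright (0.1 rad) on the tray floor, within 20 mm of the tray's centre line; red tin square to the tray within 0.21 rad (any quarter turn) (horizontal distance between red_tin_mid and blue_tin_mid below 0.112 m and horizontal distance between red_tin_mid and white_tin_mid below 0.112 m and horizontal distance between blue_tin_mid and white_tin_mid above 0.098 m and (angle between the x axis of red_tin_mid and the x axis of tray, either way round below 0.21 rad or angle between the x axis of red_tin_mid and the y axis of tray, either way round below 0.21 rad) and x of red_tin_mid in the frame of tray between -0.02 and 0.02 m and z of red_tin_mid in the frame of tray between 0.034 and 0.044 m and angle between each of red_tin_mid, blue_tin_mid, white_tin_mid's own z axis and vertical below 0.1 rad and x of blue_tin_mid in the frame of tray between -0.02 and 0.02 m and z of blue_tin_mid in the frame of tray between 0.034 and 0.044 m and x of white_tin_mid in the frame of tray between -0.02 and 0.02 m and z of white_tin_mid in the frame of tray between 0.034 and 0.044 m); the robot touches nothing.
It fails at once if the blue or the white tin is lifted more than 20 mm off the tray (z of any of blue_tin_mid, white_tin_mid in the frame of tray above 0.059 m).
It fails at once if the blue or the white tin is knocked over (angle between any of blue_tin_mid, white_tin_mid's own z axis and vertical above 0.6 rad).
It also fails if it takes over 48 s, if anything falls off the work surface, if the arm or the gripper's body presses on something with over 40 N, if the wrist force passes 120 N, or if a joint passes its speed limit or range.

## Working session

There is one attempt and no reset: what is moved stays moved. The work goes in short steps, each a Python script; the robot and the scene stay as the last script left them, time stands still between calls to the robot, and variables do not carry over. Pictures are saved under pics/ and viewed, about 8 in all and at most 12, crops included, and the job is handed in when it is done.

```bash
mkdir -p pics; ls; cat > h.py <<'E'
import numpy as np, cv2
from cell import *
def save(im,name): cv2.imwrite('pics/'+name,im['frame'][:,:,::-1])
def cloud(im):
    z=im['range_z'].astype(float); v,u=np.mgrid[:z.shape[0],:z.shape[1]]
    p=np.stack([(u-im['cx'])/im['fx']*z,(v-im['cy'])/im['fy']*z,z],-1)
    R=cv2.Rodrigues(np.array(im['rvec'],float))[0]
    w=(p-np.array(im['tvec']).ravel())@R
    w[z<=0]=np.nan
    return w
def lid(w,m):
    """rect fit to top-face points within mask"""
    q=w[m&np.isfinite(w[...,2])]; 
    zt=np.percentile(q[:,2],90); t=q[np.abs(q[:,2]-zt)<.006]
    r=cv2.minAreaRect((t[:,:2]*1000).astype(np.float32))
    return np.round(r[0],1),np.round(r[1],1),round(r[2],1),round(zt*1000,1),len(t)
E
python3 - <<'E'
from h import *
s=sense();print(s['tool_pos'],s['tcp_rot'],s['width'],s['time'])
for c in ('scene','top'):
    im=get_image(c);save(im,c+'0.png');w=cloud(im)
    for q in ('red_tin_mid','blue_tin_mid','white_tin_mid','tray'):
        for d in silhouettes(q,c): print(c,q,round(d['confidence'],2),d['box'],*lid(w,d['pixels'].astype(bool)))
a=cv2.imread('pics/scene0.png');b=cv2.imread('pics/top0.png')
cv2.imwrite('pics/both.png',np.vstack([a,b])[:, :] if 0 else cv2.resize(np.hstack([a,b]),(800,300)))
E
```

```text
pics
[0.15353867 0.55343191 0.23033622] [-0.42832065  0.56354259  0.42755628  0.56227822] 0.08524530844446807 0.0
scene red_tin_mid 0.75 [239.6, 124.1, 278.6, 173.7] [ 461.  -153.9] [120.4  61.2] 48.9 72.6 431
scene blue_tin_mid 0.59 [257.2, 201.3, 297.4, 259.6] [646.5 -72.6] [52.4 49.7] 0.3 75.8 824
scene blue_tin_mid 0.55 [145.3, 162.7, 192.4, 216.5] [ 606.5 -276.8] [50.7 48.7] 51.8 72.8 576
scene white_tin_mid 0.9 [244.7, 259.3, 299.3, 329.4] [759.8 -40.9] [50.3 51.6] 82.6 72.8 1290
scene white_tin_mid 0.87 [263.1, 156.2, 308.3, 205.2] [517.9 -96.6] [52.1 51.5] 57.4 72.6 580
scene white_tin_mid 0.56 [285.7, 208.6, 329.6, 267.6] [645.6 -22.2] [53.3 50.3] 2.8 75.8 890
scene tray 0.73 [193.8, 212.5, 422.2, 304.2] [644.1 -27.7] [ 85.8 338.4] 0.6 11.0 1788
top red_tin_mid 0.93 [278.6, 256.9, 311.8, 291.0] [ 443.4 -179. ] [50.1 50. ] 72.2 73.8 718
top blue_tin_mid 0.95 [231.3, 153.3, 255.4, 185.7] [649.2 -74.7] [48.6 46.9] 1.4 76.9 622
top blue_tin_mid 0.84 [327.2, 170.7, 364.9, 210.1] [ 608.7 -279.8] [50.1 50.4] 51.4 74.0 669
top white_tin_mid 0.97 [207.5, 150.8, 234.2, 188.9] [647.8 -25.1] [48.7 48.9] 2.1 76.9 630
top white_tin_mid 0.83 [239.9, 212.3, 271.2, 249.7] [521.1 -99.4] [49.2 49. ] 57.3 74.0 642
top white_tin_mid 0.68 [217.1, 99.1, 247.1, 132.1] [762.1 -43.5] [49.8 50.2] 83.1 73.8 599
top tray 0.84 [139.8, 153.3, 305.1, 196.9] [647.5 -29.2] [ 82.5 338.5] 1.2 11.1 1022
```

View pics/top0.png

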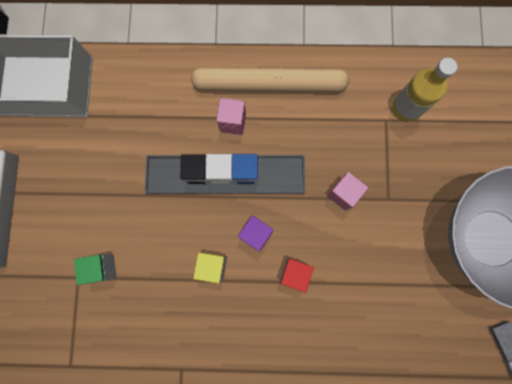

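View pics/scene0.png

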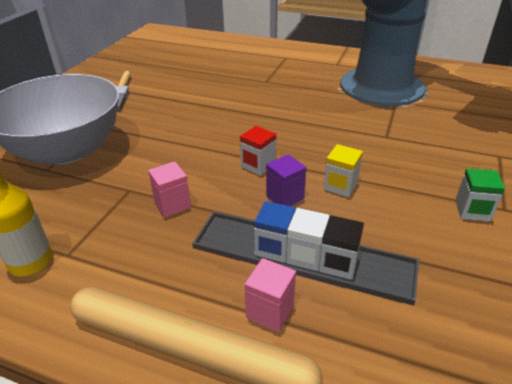

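The top view shows the row running black, white, blue at about px (193–245, 167), with bare tray at both ends. Red is at (297, 275) and the pink and purple decoys are clear of the finger paths. I'll grip blue across x and slide it about 64 mm toward −y.

```bash
cat >> h.py <<'E'
from scipy.spatial.transform import Rotation as Ro
def down(deg):
    "tool down, jaws along world direction deg; choose half-turn nearer to joint 6 middle"
    a=np.radians(deg); x=np.array([0,0,-1.]); z=np.array([np.cos(a),np.sin(a),0])
    return Ro.from_matrix(np.c_[x,np.cross(z,x),z]).as_quat()
def pick(p,deg):
    best=None
    for d in (deg,deg+180):
        q=inverse_kinematics(p,down(d))
        if q is not None and (best is None or abs(q[5])<best[0]): best=(abs(q[5]),d,np.round(q,2))
    print(best); return down(best[1])
E
python3 - <<'E'
from h import *
x,y=.648,-.074
o=pick([x,y,.035],1.)
print(inverse_kinematics([x,y,.16],o))
move_to([x,y,.16],o)
print(move_linear([x,y,.035],vel=.12,until_force=15), sense()['tool_pos'])
grab(25); s=sense(); print(s['width'],s['ft_force'],s['tool_pos'])
move_linear([x+.001,y-.064,.035],vel=.06)
s=sense(); print(s['width'],s['ft_force'],s['tool_pos'])
release(); move_linear([x+.001,y-.064,.16],vel=.2)
# clear view: hover over red
xr,yr=.443,-.178
o=pick([xr,yr,.18],-18.)
im=get_image('top');save(im,'top1.png');w=cloud(im)
for q in ('red_tin_mid','blue_tin_mid','white_tin_mid'):
    for d in silhouettes(q,'top'): print(q,round(d['confidence'],2),d['box'],*lid(w,d['pixels'].astype(bool)))
print(sense()['time'])
E
```

```text
(np.float64(1.3424306685404392), 1.0, array([-0.21,  0.65, -0.  ,  0.92,  0.  ,  1.34]))
[-0.21091237  0.56234763  0.18916384  1.19761254  0.          1.34243067]
False [ 0.64884574 -0.0741861   0.03599146]
0.049517374428066745 [-1.09422515 -0.42450007  3.56516581] [ 0.64845168 -0.07414635  0.03570798]
0.04984751732613653 [-0.1649903   2.20302624  5.93870032] [ 0.64963007 -0.13797527  0.0357252 ]
(np.float64(1.3699150890741345), -18.0, array([-0.52,  0.2 , -0.29,  1.08,  0.  ,  1.37]))
red_tin_mid 0.71 [298.9, 263.5, 312.0, 290.8] [ 437.9 -194.9] [15.5 49. ] 73.0 73.8 216
blue_tin_mid 0.76 [329.0, 172.9, 367.6, 209.9] [ 608.7 -279.6] [49.7 50.6] 51.6 73.9 670
white_tin_mid 0.33 [299.6, 265.5, 312.5, 293.7] [ 438.  -194.9] [15.3 48.9] 73.7 73.8 213
7.575
```

View pics/top1.png

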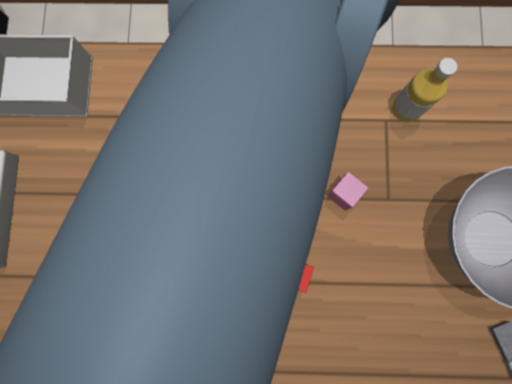

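The arm hides the row in that picture; only red's edge (305, 278) shows. Next I'll grasp red, lift it, and check the gap with the scene camera.

```bash
python3 - <<'E'
from h import *
x,y=.442,-.178
o=pick([x,y,.035],-18.)
move_to([x,y,.18],o)
print(move_linear([x,y,.035],vel=.12,until_force=15), sense()['tool_pos'])
grab(40); s=sense(); print(s['width'],s['ft_force'],s['tool_pos'])
move_linear([x,y,.18],vel=.15)
s=sense(); print(s['width'],s['ft_force'],s['tool_pos'])
im=get_image('scene');save(im,'scene2.png');w=cloud(im)
for q in ('red_tin_mid','blue_tin_mid','white_tin_mid'):
    for d in silhouettes(q,'scene'): print(q,round(d['confidence'],2),d['box'],*lid(w,d['pixels'].astype(bool)))
print(sense()['time'])
E
```

```text
(np.float64(1.3688721827250587), -18.0, array([-0.52,  0.34, -0.52,  0.71,  0.  ,  1.37]))
False [ 0.44265733 -0.17832801  0.03558855]
0.0495949627457852 [0.02312452 0.3139309  4.40796979] [ 0.44234617 -0.17822992  0.03554329]
0.04940430584840913 [-0.0335709   0.44081528 -2.44854533] [ 0.44124333 -0.17755375  0.17891091]
red_tin_mid 0.68 [239.3, 52.1, 279.1, 110.1] [ 441.5 -171.7] [44.5 50.3] 71.5 215.5 294
blue_tin_mid 0.75 [213.3, 192.3, 258.0, 250.2] [ 648.4 -135.8] [52.5 50.2] 1.4 75.7 781
blue_tin_mid 0.66 [146.6, 162.8, 196.9, 216.7] [ 606. -277.] [50.7 50. ] 52.0 72.8 583
white_tin_mid 0.78 [262.3, 155.0, 307.1, 209.7] [518.4 -96.1] [51.9 51.5] 56.9 72.5 584
white_tin_mid 0.69 [285.4, 208.6, 330.1, 267.9] [646.1 -21.5] [51.7 51.2] 0.5 75.7 894
white_tin_mid 0.67 [246.0, 260.1, 296.1, 332.4] [760.  -41.1] [50.  51.5] 82.8 72.8 1272
11.5333
```

View pics/scene2.png

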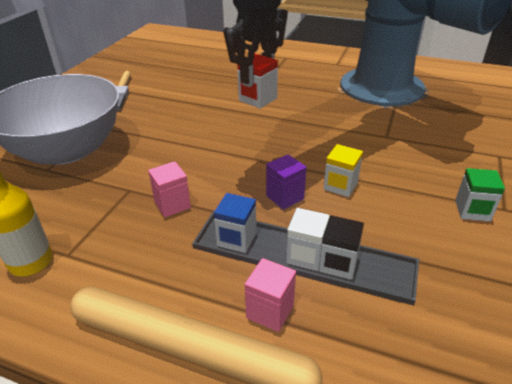

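The picture shows blue at (236, 222) and white at (308, 238), with a clear gap of about 64 mm. Red is held upright. Now I'll place it.

```bash
python3 - <<'E'
from h import *
x,y=.649,-.0808
o=pick([x,y,.039],1.)
move_to([x,y,.18],o); print(sense()['tool_pos'])
move_linear([x,y,.12],vel=.1)
im=get_image('scene');save(im,'scene3.png');w=cloud(im)
for q in ('red_tin_mid','blue_tin_mid','white_tin_mid'):
    for d in silhouettes(q,'scene')[:2]: print(q,round(d['confidence'],2),d['box'],*lid(w,d['pixels'].astype(bool)))
hit=move_linear([x,y,.0388],vel=.06,until_force=10); s=sense()
print(hit,s['tool_pos'],s['ft_force'],s['width'],s['time'])
if not hit or s['tool_pos'][2]<.042:
    release(); move_linear([x,y,.18],vel=.15)
    move_to([.40,.2,.25],o)
    for c in ('top','scene'):
        im=get_image(c);save(im,c+'4.png');w=cloud(im)
        for q in ('red_tin_mid','blue_tin_mid','white_tin_mid'):
            for d in silhouettes(q,c)[:3]: print(c,q,round(d['confidence'],2),d['box'],*lid(w,d['pixels'].astype(bool)))
print(sense()['time'])
E
```

```text
(np.float64(1.332541933785432), 1.0, array([-0.22,  0.64,  0.01,  0.93,  0.  ,  1.33]))
[ 0.64804732 -0.08136512  0.17968274]
red_tin_mid 0.58 [248.4, 159.2, 296.3, 224.7] [648.5 -65.5] [49.4 21.9] 1.4 157.3 364
blue_tin_mid 0.94 [146.6, 162.5, 192.2, 213.9] [ 605.8 -277.3] [52.4 49.4] 50.8 72.8 594
blue_tin_mid 0.76 [217.6, 192.6, 259.2, 251.1] [ 649.2 -136.2] [51.9 50.1] 1.9 75.7 727
white_tin_mid 0.85 [285.1, 209.0, 328.6, 269.0] [646.3 -21.5] [51.3 52.1] 88.6 75.7 896
white_tin_mid 0.73 [245.2, 258.5, 299.2, 332.9] [759.5 -41.1] [50.1 52. ] 82.9 72.8 1299
False [ 0.64944705 -0.08089252  0.03931184] [-0.29753566 -0.352198   -3.6806291 ] 0.04931497559250861 14.8917
top red_tin_mid 0.56 [235.8, 152.4, 260.0, 182.4] [649.9 -82.4] [47.3 47.1] 1.7 76.8 591
top blue_tin_mid 0.94 [263.5, 151.7, 289.1, 182.5] [ 651.3 -138. ] [49.8 48.8] 1.0 76.8 661
top blue_tin_mid 0.85 [330.9, 169.7, 364.9, 207.5] [ 608.6 -279.6] [49.9 50.5] 52.0 74.1 660
top white_tin_mid 0.82 [239.5, 213.8, 273.2, 250.6] [520.9 -98.7] [50.2 49.3] 57.0 73.9 667
top white_tin_mid 0.67 [205.2, 150.5, 232.9, 187.4] [648.2 -24.9] [48.8 49. ] 1.7 76.8 634
top white_tin_mid 0.59 [219.9, 100.4, 246.2, 132.3] [760.9 -43.2] [49.7 48.3] 83.7 73.8 577
scene red_tin_mid 0.92 [248.8, 199.3, 292.8, 263.0] [648.2 -75.4] [51.3 57.7] 1.7 75.7 839
scene blue_tin_mid 0.91 [148.1, 158.2, 191.1, 216.7] [ 606.2 -276.6] [51.8 49.5] 51.0 72.8 592
scene blue_tin_mid 0.7 [282.4, 209.7, 328.8, 270.7] [647.  -21.3] [51.9 51.4] 1.5 75.8 892
scene white_tin_mid 0.78 [246.9, 259.9, 297.3, 329.9] [760.1 -40.9] [49.8 51.3] 83.1 72.8 1276
scene white_tin_mid 0.65 [261.8, 156.5, 306.2, 207.6] [519.3 -95.9] [50.6 50.5] 60.0 72.6 565
18.2583
```

View pics/scene4.png

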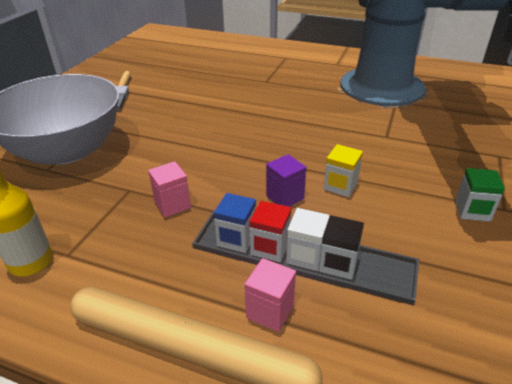

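Red stands square at (270, 230) between blue (236, 222) and white (307, 238). All lid heights agree at about 76 mm, and the arm is clear.

```bash
python3 -c "
from h import *
print(sense()['time']); job_done()"
```

```text
18.2583
the job is handed in; nothing more can be done
```

The red tin is now in the row between the blue and white tins, and the job was handed in at 18.3 s. I gripped the blue tin across the tray and slid it about 64 mm along the floor. Then I lowered the red tin into the gap, released it and backed the arm clear.

Last checks, from the top camera:

| Check | Measured | Limit |
|---|---|---|
| Red to blue centres | about 56 mm | under 112 mm |
| Red to white centres | about 57 mm | under 112 mm |
| Blue to white centres | about 113 mm | over 98 mm |
| Distance from tray centre line | within about 4 mm | 20 mm |
| Red tin out of square with the tray | about 0.5° | 12° |

- **Upright and seated:** all three lids measured about 77 mm from the top camera, so the tins stand level on the tray floor. The spaces beside the red tin are about 6–7 mm each.
- **Disagreements:** in the last scene-camera picture, the network labelled the white tin as blue and missed the real blue one. Its red outline also spilled over, giving a 58 mm wide box. The picture itself and the top-camera values show the right layout. The two cameras differ by 2–3 mm.

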